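Zero the dispenser gate and open it one stem turn

TASK

Reset the portion gate of the dry-food dispenser: wind its handwheel clockwise (seen from above) until the gate is pressed fully home on its seal, firmly but without forcing it, then turn it the other way and open the gate by one full turn of its stem. The wheel has a different, unknown amount of free play on the stem each time, so take that up first and count only the turning that really moves the stem. Let go at the end, and leave the mug, the jar and the garlic standing where they are.

Things in the scene. Friction and masses are not known exactly. Their poses are not given: they have to be found in the camera images.
- dispenser: Fixed white dry-food bin (180x130 mm, 157 mm high) on a wooden board 290x170x14 mm; in front of the bin an upright gate, an aluminium spout and a level handwheel. Origin on the worktop right below the wheel's axis; z up, x from gate to bin (the spout points to -x). The crosshead under the wheel is 174 mm high, the bin's lid 166 mm.
- gate: Upright steel gate plate 88x82 mm, 5 mm thick, in guides below the wheel; it only slides up and down. Its origin is at the dispenser's origin when the gate just meets its rubber seal; its height above that is the opening. One full turn of the stem moves it 6 mm, clockwise from above shuts, anticlockwise opens. It starts 1 to 2.5 mm open.
- handwheel: Black level handwheel on a vertical axis, rim centre-line radius 50 mm, rim 12 mm thick, its top 206 mm above the worktop; three spokes, hub top 208 mm. Origin on the axis, 186 mm above the worktop; z up, x points to the crank knob. Stays at its height. Its play on the stem, 1.1 to 2.4 rad in all, differs each time; it starts somewhere inside the play, and reversing needs the whole play again.
- knob (a point): Middle of the upright crank knob on the wheel's rim, 50 mm from the axis, 229 mm above the worktop. The knob is a black cylinder 20 mm across and 37 mm high (209 to 246 mm above the worktop) that spins freely on its own pin, so it can be held from above and carried round the circle without turning the gripper.
- mug: Mug 86 mm across, 96 mm high, with a handle, in front of the spout. Loose. Origin at the centre of its underside.
- jar: Squat food jar with a screw lid, 73 mm across, 83 mm high, to the side of the dispenser. Loose. Origin at the centre of its underside.
- garlic: Garlic bulb 58 mm across, 57 mm high, to the other side. Loose. Origin at its underside.
- stem_top (a point): Fixed point on the axis, 205 mm above the worktop, in the hub, where the wheel drives the stem. Push at the knob: under 1.5 N in the play; a steady 6 to 7 N while the stem turns (2 N or more left when one pauses on it); when the gate meets its seal the push climbs by about 40 N per rad (0.7 N per degree) above that: 10 to 14 N seats it fully, keep below 20 N, more is forcing it.

How it is judged:
By the outcome, as a careful person would: the job done as asked, in the order asked, and still so for the second after the job is handed in, with the robot touching nothing.
It also fails if it takes over 64 s, if anything falls off the work surface, if the arm or the gripper's body presses on something with over 40 N, if the wrist force passes 120 N, or if a joint passes its speed limit or range.

ROBOT

A 6-joint arm with a two-finger parallel gripper is mounted at the origin on a cart in front of the work surface, level with it; the furniture and walls round the work are solid. World frame = base frame: x ahead of the robot, y to its left, z up, the work surface at z = 0. Lengths are in m, angles in degrees, forces in N, time in s.
With the tool pointing down it reaches from about 0.4 to 0.925 m from the base axis. Payload 3.4 kg.
Tool frame: the origin (TCP) lies at the very end of the fingers, on their centre line; the grasp point (between the pads) lies 19 mm behind it (tcp_to_grasp is the distance from the TCP to the grasp point, in m); x points along the fingers, z is the direction in which the jaws open and shut, and the axes are right-handed (so a half turn about x gives the same grasp; the last joint's range is limited). The gripper opens to 85 mm and grips with 20 to 120 N. Pads are 22 mm wide; open, the fingers measure 114 mm over their backs; the gripper's body (76 mm by 85 mm) begins 54 mm behind the grasp point. The pads swing forward as they close: fully open they stand 13 mm farther back than shut.
Start: joints at [72.393, 17.578, 86.31, -0, 76.112, -4.211], TCP at [0.133, 0.559, 0.202] pointing down, gripper open.
Joint ranges: [-179.03, 179.03], [-60, 130.46], [8.19, 133.38], [-81.62, 261.62], [5.75, 156.47], [-153.77, 153.77]. Speed limits (degrees/s): [147.25, 147.25, 180, 180, 180, 180].

INTERFACE

Orientations are given as [roll, pitch, yaw] about the fixed x, y, z axes, in that order (R = Rz(yaw) Ry(pitch) Rx(roll)).
In Python, from rig import observe, grab_frame, camera_model, finish_job, tcp_to_grasp gives the robot as it stands. The module is installed in compiled form; this text tells all that it offers.
- The arm moves only by the tool carry_out, never from a script. Its argument "commands" is text: rows parted by semicolons, each of 5 numbers parted by spaces: the shift along the tool's x, y, z in cm, then the turn about the tool's x in degrees, then the closure, from 0 (fully open) to 1 (shut). A call has 1 to 12 rows; each row shifts and turns the commanded pose from where the row before left it, along the tool's axes as they then stand; what a row does not reach is not made up. A row lasts 1/12 s, in which the tool goes at most 41.7 mm and 7.16 degrees, less where a joint would pass 70% of its speed; a pose out of reach is approached as far as the arm can. A call is refused whole if a number of a shift passes 4.17 or a number of a turn 7.16, either way. A call with a gripper value outside its range is refused whole. The fingers move at their own pace and stop on an object; the grip force is fixed at half the most. Time passes only in rows, so rows that do not move let the fingers close. It gives the time, the measured TCP pose, the force and the opening at its end, in the units of the state.
- observe(): the state, without advancing time (a new reading comes with each control period).
- grab_frame(name): name is "scene" or "top" or "wrist"; returns the picture (420x560x3 uint8, red, green, blue); there is no depth.
- camera_model(name): a dict with "vertical_fov" (degrees; the focal length in pixels is half the picture's height over the tangent of half this angle, whatever the lens; pixels are square), "cx", "cy" (the principal point, pixels), "xyz" and "rotation" of the camera in the world. Camera axes: x right, y down, z forward; pixel columns grow to the right and rows downward; lengths in m; the calibration is good to about 2 mm. A picture is of the moment at which its call begins: read the wrist's pose just before it. camera_model takes no time and is no camera call; for the wrist camera it gives the pose at the moment of the call.
- finish_job(): hands the job in, once; it reports no verdict.
The state is a dict: "time_s": time; "qpos": joint angles; "qvel": joint speeds; "effort": joint torques, N m; "tcp_pos": TCP position; "eef_rot": TCP orientation; "contact_force": force on the tool from outside, world axes, zero at the start; "torque": the same for the moment, N m; "opening": finger opening in m.
Only numpy, scipy, OpenCV 4.12 (cv2) and the standard library are available. Lean on these libraries where they do the work, as an engineer would, in place of code of your own. Each camera call takes 0.05 s, during which the arm holds its last target. There are 200 camera calls.

## Working session

There is one attempt and no reset: what is moved stays moved. The work goes in short steps, Python scripts to look and compute and a tool call to move; the robot and the scene stay as the last step left them, time stands still between calls to the robot, and variables do not carry over. Pictures are saved under pics/ and viewed, about 8 in all and at most 12, crops included, and the job is handed in when it is done.

Besides the shell and the picture viewer there is one more tool, called by a JSON object that holds its "fn" and its "kwargs". carry_out: Moves the arm, as the interface text tells. Its arguments: {"type":"object","properties":{"commands":{"type":"string"}},"required":["commands"]}

```bash
mkdir -p pics
python3 - <<'E'
from rig import *
import cv2,numpy as np
s=observe();print(s);print(tcp_to_grasp if not callable(tcp_to_grasp) else tcp_to_grasp())
for n in("scene","top"):
    im=grab_frame(n);cv2.imwrite(f"pics/{n}0.png",im[:,:,::-1]);m=camera_model(n);print(n,m)
a=cv2.imread("pics/scene0.png");b=cv2.imread("pics/top0.png")
E
```

```text
{'time_s': 0.0, 'qpos': array([ 7.23922217e+01,  1.76235917e+01,  8.63842028e+01,  1.62206603e-03,
        7.61120293e+01, -4.21032123e+00]), 'qvel': array([ 0.05129123, -0.05851408, -0.08972343, -0.00417655,  0.06333631,
       -0.04470077]), 'effort': array([-2.68914133e-03, -4.57541585e+01, -2.51915717e+01, -6.08733753e-04,
        1.32019236e-02,  2.96078468e-06]), 'tcp_pos': array([0.13300086, 0.55861533, 0.20066575]), 'eef_rot': array([ 175.03716743,   89.88016593, -108.36068058]), 'contact_force': array([ 0.5253096 , -0.80218079,  0.39862386]), 'torque': array([-0.04409835,  0.02436989,  0.00107709]), 'opening': 0.08538883307326368}
0.0187
scene {'vertical_fov': 42.86998953400409, 'cx': 283.36088803618355, 'cy': 210.9309972817758, 'xyz': array([-0.13962197, -0.70803566,  0.74738896]), 'rotation': array([-1.20598576e+02,  9.48529818e-03, -4.21048574e+01])}
top {'vertical_fov': 49.30550368503645, 'cx': 274.97815359845686, 'cy': 208.8282329155224, 'xyz': array([0.38704718, 0.02353089, 1.08024537]), 'rotation': array([-172.02725551,   -0.76154423,  -89.18223653])}
```

View pics/scene0.png

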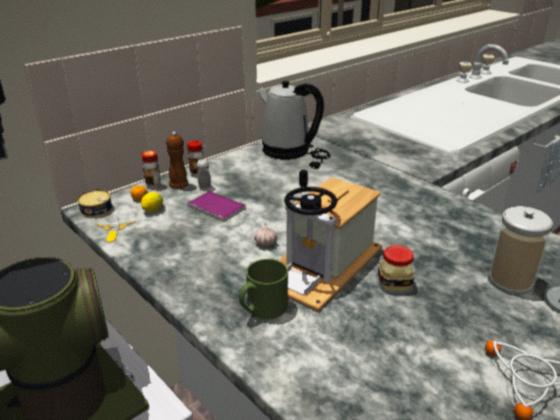

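View pics/top0.png

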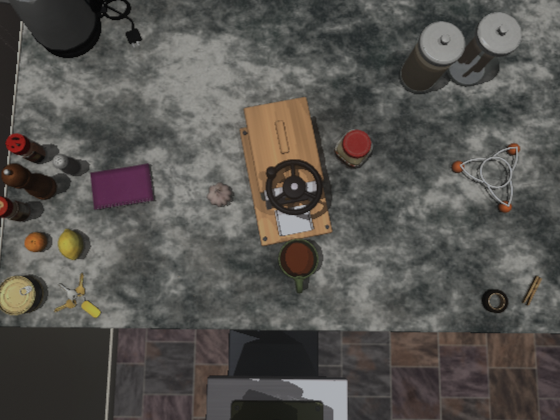

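The scene view shows the wheel at about (311,200) with the knob at (304,178). In the top view the wheel is centred at about (294,187), the knob is at about (271,172), the mug at (297,260), the jar at (355,148) and the garlic at (220,194).

```bash
cat > h.py <<'E'
import numpy as np,cv2
from rig import *
from scipy.spatial.transform import Rotation as R
def ray(n,u,v,m=None):
    m=m or camera_model(n);f=210/np.tan(np.radians(m["vertical_fov"]/2))
    d=R.from_euler('xyz',m["rotation"],degrees=True).as_matrix()@np.array([(u-m["cx"])/f,(v-m["cy"])/f,1.])
    return np.array(m["xyz"]),d
def onz(n,u,v,z,m=None):
    o,d=ray(n,u,v,m);return o+d*(z-o[2])/d[2]
def px(n,p,m=None):
    m=m or camera_model(n);f=210/np.tan(np.radians(m["vertical_fov"]/2))
    q=R.from_euler('xyz',m["rotation"],degrees=True).as_matrix().T@(np.array(p)-m["xyz"])
    return m["cx"]+f*q[0]/q[2],m["cy"]+f*q[1]/q[2]
E
python3 - <<'E'
from h import *
b=cv2.imread("pics/top0.png");g=b.max(2)
m=np.zeros_like(g);m[145:225,255:335]=(g[145:225,255:335]<45)*255
n,l,st,c=cv2.connectedComponentsWithStats(m);i=1+st[1:,4].argmax();m=(l==i).astype(np.uint8)*255
# outer rim: fit circle to world-projected contour
cs,_=cv2.findContours(m,cv2.RETR_EXTERNAL,cv2.CHAIN_APPROX_NONE);P=max(cs,key=len)[:,0]
W=np.array([onz("top",u,v,.2)[:2] for u,v in P])
from scipy.optimize import least_squares
r=least_squares(lambda x:np.hypot(W[:,0]-x[0],W[:,1]-x[1])-x[2],[*W.mean(0),.056],loss='soft_l1',f_scale=.001)
print("wheel",r.x, px("scene",[*r.x[:2],.2]))
d=np.hypot(*(W-r.x[:2]).T);print(P[d>.061][:40].tolist())
print("hub",onz("top",294,187,.208))
x0=r.x
print("knob guess",onz("top",271,172,.24), onz("scene",304,173,.246))
for nm,u,v,z in(("mug",297,260,.096),("jar",357,143,.083),("garlic",220,194,.03)):print(nm,onz("top",u,v,z))
for nm,u,v in(("c",245,102),("c",307,97),("c",330,237),("c",264,243)):print(nm,onz("top",u,v,.014 if v>200 else .166))
big=np.hstack([cv2.resize(b[135:245,235:345],(400,400),interpolation=cv2.INTER_CUBIC),cv2.resize(cv2.imread("pics/scene0.png")[160:270,250:360],(400,400),interpolation=cv2.INTER_CUBIC)])
cv2.imwrite("pics/z0.png",big)
E
```

```text
wheel [ 0.55495783 -0.02396562  0.05451818] (np.float64(310.55300793654277), np.float64(199.31853508419215))
[[269, 168], [268, 169], [267, 170], [267, 171], [267, 172], [325, 194], [326, 193], [327, 193], [328, 194], [329, 194], [330, 194], [331, 195], [331, 194], [331, 193], [331, 192], [331, 191], [330, 190], [330, 189], [330, 188], [331, 187], [331, 186], [331, 185], [330, 185], [329, 184], [329, 183], [328, 183], [327, 182], [326, 181], [326, 180], [327, 179], [327, 178], [327, 177], [327, 176], [327, 175], [327, 174], [326, 173], [325, 173], [324, 173], [323, 173], [323, 174]]
hub [ 0.55270468 -0.02259183  0.208     ]
knob guess [0.57449842 0.02249845 0.24      ] [0.56536508 0.0077719  0.246     ]
mug [ 0.41527177 -0.03628815  0.096     ]
jar [ 0.67954193 -0.17027563  0.083     ]
garlic [0.56707921 0.13997083 0.03      ]
c [0.73904209 0.07888952 0.166     ]
c [ 0.75246834 -0.05038648  0.166     ]
c [ 0.47218754 -0.11802901  0.014     ]
c [0.45584514 0.03590181 0.014     ]
```

View pics/z0.png

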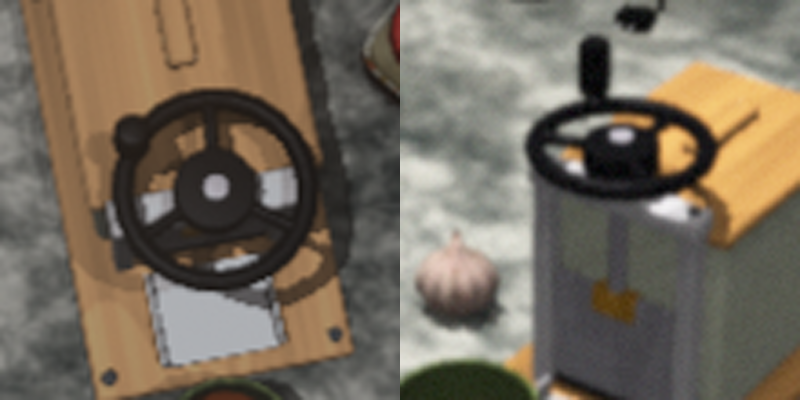

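The zoom shows the hub at top-view pixel (294.4,186.6) and the knob top at (270.8,171.9). In the scene view the middle of the knob is at about (303.4,178.7) and the hub cap at about (310.8,197).

Run:
```python
from h import *
def tri(a,b):
    (o,d),(p,e)=ray("top",*a),ray("scene",*b)
    s=np.linalg.lstsq(np.c_[d,-e],p-o,rcond=None)[0];A=o+s[0]*d;B=p+s[1]*e
    return (A+B)/2,np.linalg.norm(A-B)
print("hub",tri((294.4,186.4),(311,197.2)),onz("top",294.4,186.4,.209))
print("rim",onz("top",294.4,187.1,.203))
print("knobtop",onz("top",270.8,171.9,.246),"knob scene",onz("scene",303.4,178.7,.229))
c=np.array([.5535,-.0235]);k=onz("top",270.8,171.9,.246)[:2]
print(np.hypot(*(k-c)),np.degrees(np.arctan2(*(k-c)[::-1])))
s=observe();M=R.from_euler('xyz',s["eef_rot"],degrees=True).as_matrix();print(M.round(3))
```

```text
hub (array([ 0.55506865, -0.02398625,  0.20488122]), np.float64(0.0014441702456711334)) [ 0.55370935 -0.02330419  0.209     ]
rim [ 0.55346914 -0.02363837  0.203     ]
knobtop [0.57334359 0.0228811  0.246     ] knob scene [0.5695751  0.01348394 0.229     ]
0.05044774356344458 66.83692412196984
[[-0.001 -0.973  0.232]
 [-0.002  0.232  0.973]
 [-1.     0.    -0.002]]
```

Run:
```python
from h import *
print(px("scene",[.5733,.0229,.229]),px("scene",[.5733,.0229,.246]),px("scene",[.5535,-.0235,.208]))
def tri(a,b):
    (o,d),(p,e)=ray("top",*a),ray("scene",*b)
    s=np.linalg.lstsq(np.c_[d,-e],p-o,rcond=None)[0];return o+s[0]*d,p+s[1]*e
print(tri((270.5,171.7),(302.9,171)))
a=cv2.imread("pics/scene0.png");g=a.max(2);print(g[166:200,295:312])
b=cv2.imread("pics/top0.png").max(2);print(b[162:182,260:282])
```

```text
(np.float64(301.59424104273523), np.float64(176.6697836799608)) (np.float64(301.7321165170425), np.float64(169.5026844544628)) (np.float64(309.99467049253565), np.float64(196.11205614658425))
(array([0.57473866, 0.02344507, 0.24142183]), array([0.57620318, 0.0222365 , 0.24174965]))
[[133 134 132 140 142 146 139 138 139 140 134 134 137 126 105  86  46]
 [141 134 135 137 138 134 142 140 140 138 137 139 136 141 139 118  77]
 [148 144 144 142 140 138 136 139 138 134 139 142 144 147 150 140 118]
 [147 151 151 151 150 139 114 101 104 103 112 127 136 148 152 155 154]
 [149 153 159 162 150 113  79  54  49  52  70  91 118 146 153 152 155]
 [151 161 166 156 124  65  37  29  28  31  33  51  98 142 150 149 148]
 [159 166 170 153  86  30  25  25  25  24  24  29  76 138 157 162 157]
 [167 173 168 150  77  21  19  17  17  17  14  25  74 137 167 177 174]
 [175 175 173 146  71  21  15  15  12  14  11  20  72 141 179 188 185]
 [173 171 169 143  70  13  10  14  14   6  18  27  72 143 179 192 191]
 [170 166 163 142  68  15  17  10   4   6  11  26  71 136 169 180 179]
 [160 158 152 127  63  12  10  16  1
[... 2758 characters left out ...]
4  43  41  37  35  35  66  87
   88  88  86  84]
 [133 128 128 129 130 130  90  34  35  34  35  35  35  34  33  37  66  86
   88  89  87  85]
 [133 129 128 129 130 134 104  48  34  34  34  35  34  33  33  48  74  85
   88  89  87  85]
 [134 129 127 128 129 133 128  85  34  34  34  33  33  33  40  65  82  85
   87  88  87  85]
 [135 130 127 128 128 131 124  82  35  34  33  34  34  39  61  80  85  85
   87  88  87  85]
 [146 131 128 127 129 130 104  54  37  40  39  35  36  57  77  84  85  85
   86  88  88  78]
 [160 150 137 127 128 129  93  39  39  42  39  35  47  70  81  83  85  85
   85  88  81  65]
 [165 159 141 127 127 118  78  37  42  42  37  35  59  79  81  82  84  85
   85  79  68  62]]
```

{"fn": "carry_out", "kwargs": {"commands": "-3.4 0 0 -6.7 0;-3.4 0 0 -6.7 0;-3.2 0 0 0 0;0 -2.2 -2.68 0 0;0 -2.2 -2.68 0 0;0 -2.2 -2.68 0 0;0 -2.2 -2.68 0 0;0 -2.2 -2.68 0 0;0 -2.2 -2.68 0 0;0 -2.2 -2.68 0 0;0 -2.2 -2.68 0 0;0 -2.2 -2.68 0 0"}}

```text
time_s: 1.1
tcp_pos: [0.3317, 0.3165, 0.3013]
eef_rot: [131.5, 90.0, -138.5]
contact_force: [0.6, -0.0, 0.2]
opening: 0.0856
```

{"fn": "carry_out", "kwargs": {"commands": "0 -2.2 -2.68 0 0;0 -2.2 -2.68 0 0;0 -2.2 -2.68 0 0;0 -2.2 -2.68 0 0;0 -2.2 -2.68 0 0;0 -2.2 -2.68 0 0;0 -2.2 -2.68 0 0;0 -2.2 -2.68 0 0;0 -2.2 -2.68 0 0;0 -2.2 -2.68 0 0;0 -2.2 -2.68 0 0;0 0 0 0 0"}}

```text
time_s: 2.1
tcp_pos: [0.5771, 0.0182, 0.3003]
eef_rot: [-159.5, 89.8, -69.7]
contact_force: [0.2, 0.6, 0.1]
opening: 0.0854
```

Run:
```python
from h import *
s=observe();print(s);m=camera_model("wrist");im=grab_frame("wrist");print(m)
cv2.imwrite("pics/w1.png",im[:,:,::-1])
print("knob",px("wrist",[.574,.023,.246],m),"hub",px("wrist",[.554,-.0235,.208],m))
print(R.from_euler('xyz',s["eef_rot"],degrees=True).as_matrix().round(3))
```

```text
{'time_s': 2.1, 'qpos': array([ -2.25891135,  14.414731  ,  76.68044733,  -0.18135724,
        88.82966165, -91.98775035]), 'qvel': array([ 2.96173574, -2.196432  ,  3.21826946,  3.55099153,  2.4822512 ,
        3.49583342]), 'effort': array([-1.38560805e+00, -4.47881269e+01, -2.81803447e+01, -2.33270084e-01,
        1.77436892e-02, -4.33460595e-01]), 'tcp_pos': array([0.57706746, 0.0182002 , 0.30030735]), 'eef_rot': array([-159.47497942,   89.80371801,  -69.74255515]), 'contact_force': array([0.15796357, 0.61118054, 0.11934893]), 'torque': array([ 0.06824188, -0.02278243,  0.07395792]), 'opening': 0.08543401549484436}
{'vertical_fov': 69.51001455049298, 'cx': 280.23015297159435, 'cy': 209.4810803508907, 'xyz': array([0.49759757, 0.01832825, 0.47441247]), 'rotation': array([161.90110833,   0.18194309,  89.72940195])}
knob (np.float64(287.46638848959975), np.float64(211.55164527622637)) hub (np.float64(234.74834725861513), np.float64(177.08057713750367))
[[ 0.001 -1.     0.005]
 [-0.003  0.005  1.   ]
 [-1.    -0.001 -0.003]]
```

View pics/w1.png

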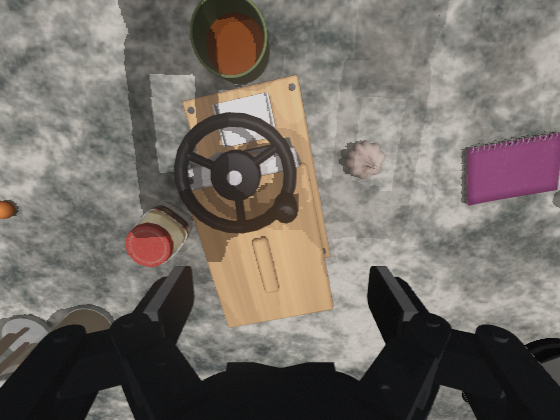

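The wrist view puts the hub at (235,177), as predicted, and the knob at about (287,210), against a prediction of (287,211). I'll descend over the knob.

{"fn": "carry_out", "kwargs": {"commands": "2.2 0 0 0 0;2.2 0 0 0 0;2.1 0 0 0 0;2.1 0 0 0 0;0 0 0 0 0;0 0 0 0 0;0 0 0 0 0"}}

```text
time_s: 2.73
tcp_pos: [0.5736, 0.024, 0.2167]
eef_rot: [-82.6, 89.9, 7.4]
contact_force: [0.4, 0.3, 0.7]
opening: 0.0852
```

{"fn": "carry_out", "kwargs": {"commands": "0 0 0 0 1;0 0 0 0 1;0 0 0 0 1;0 0 0 0 1;0 0 0 0 1;0 0 0 0 1;0 0 0 0 1;0 0 0 0 1;0 0 0 0 1;0 0 0 0 1"}}

```text
time_s: 3.57
tcp_pos: [0.5734, 0.0232, 0.2159]
eef_rot: [-132.3, 90.0, -42.3]
contact_force: [-0.5, -0.6, 3.1]
opening: -0.0001
```

Run:
```python
from h import *
f=[]
for i in range(3):
    im=grab_frame("wrist");s=observe();f.append(s["contact_force"])
print(np.round(f,2),s["tcp_pos"],s["opening"],s["torque"])
cv2.imwrite("pics/w2.png",im[:,:,::-1])
```

```text
[[-0.04 -0.63  3.08]
 [-0.35 -0.59  2.84]
 [ 0.12 -1.05  2.18]] [0.5733853  0.0232132  0.21582288] 0.000292350156708886 [-0.1634761   0.08491482  0.02360988]
```

View pics/w2.png

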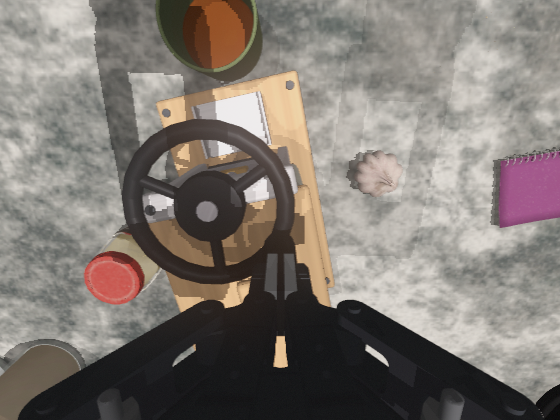

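The fingers shut on nothing (opening 0), and the knob seems to be just ahead of them at about (283,243). I'll zoom in and locate it before moving.

Run:
```python
from h import *
m=camera_model("wrist");print(m["xyz"],m["rotation"])
for p in ([.574,.023,.246],[.574,.023,.209],[.5734,.0232,.2158],[.5734,.0232,.235],[.554,-.0235,.208],[.55,.026,.246]):print(p,px("wrist",p,m))
t=grab_frame("top");s=grab_frame("scene")
cv2.imwrite("pics/t2.png",t[:,:,::-1]);cv2.imwrite("pics/s2.png",s[:,:,::-1])
w=cv2.imread("pics/w2.png")
a=cv2.resize(w[190:310,220:340],(390,390),interpolation=cv2.INTER_CUBIC)
b=cv2.resize(s[150:230,265:345,::-1],(390,390),interpolation=cv2.INTER_CUBIC)
c=cv2.convertScaleAbs(np.hstack([a,b]),alpha=2,beta=20);cv2.imwrite("pics/z2.png",c)
```

```text
[0.49406158 0.02247516 0.39001254] [1.61950426e+02 1.34976655e-02 8.99983373e+01]
[0.574, 0.023, 0.246] (np.float64(281.28038517290935), np.float64(268.22511715911037))
[0.574, 0.023, 0.209] (np.float64(281.1061190964281), np.float64(240.10414062142223))
[0.5734, 0.0232, 0.2158] (np.float64(281.45238764335693), np.float64(243.61951972576247))
[0.5734, 0.0232, 0.235] (np.float64(281.57417388474767), np.float64(257.7134920635003))
[0.554, -0.0235, 0.208] (np.float64(207.69104249088542), np.float64(210.41600437152576))
[0.55, 0.026, 0.246] (np.float64(287.2157632629436), np.float64(226.28589231263828))
```

View pics/z2.png

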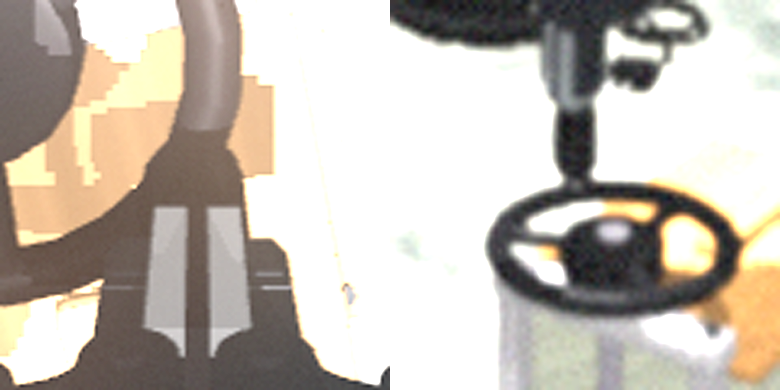

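Run:
```python
from h import *
w=cv2.imread("pics/w2.png");s=cv2.imread("pics/s2.png")
g=lambda a:(255*(a/255.)**.4).astype(np.uint8)
a=cv2.resize(w[200:310,225:335],(400,400),interpolation=cv2.INTER_CUBIC)
b=cv2.resize(s[140:200,273:333],(400,400),interpolation=cv2.INTER_CUBIC)
cv2.imwrite("pics/z3.png",g(np.hstack([a,b])))
```

```text
(no output)
```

View pics/z3.png

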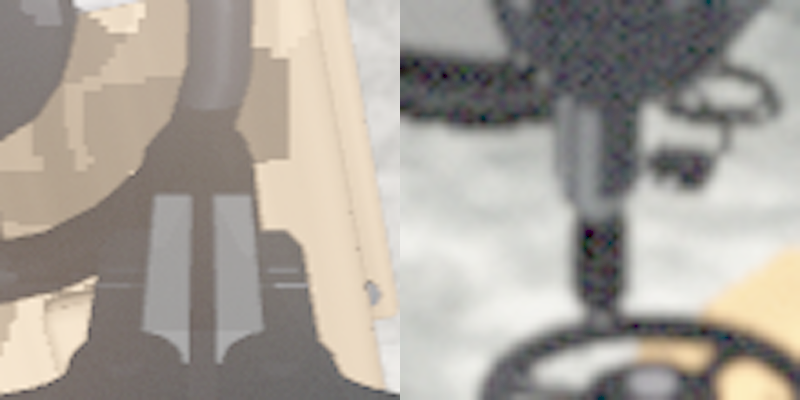

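The zoom is clear: the fingers are shut and standing on top of the knob. Their tips are at about z 0.243 by the scene view, and the wrist view agrees. So the true fingertips lie about 28 mm behind the reported TCP. I'll open, go lower, and grip again.

{"fn": "carry_out", "kwargs": {"commands": "-0.8 0 0 0 1;0 0 0 0 0;0 0 0 0 0;0 0 0 0 0;0 0 0 0 0;0 0 0 0 0;0 0 0 0 0;0 0 0 0 0;0 0 0 0 0"}}

```text
time_s: 4.57
tcp_pos: [0.5732, 0.0234, 0.2235]
eef_rot: [76.1, 90.0, 166.1]
contact_force: [0.9, 0.4, -0.4]
opening: 0.0854
```

{"fn": "carry_out", "kwargs": {"commands": "0.8 0 0 0 0;0.8 0 0 0 0;0.8 0 0 0 0;0.7 0 0 0 0;0 0 0 0 0;0 0 0 0 0"}}

```text
time_s: 5.07
tcp_pos: [0.5726, 0.0234, 0.1916]
eef_rot: [87.4, 89.9, 177.4]
contact_force: [0.1, -0.0, 1.1]
opening: 0.0857
```

{"fn": "carry_out", "kwargs": {"commands": "0 0 0 0 1;0 0 0 0 1;0 0 0 0 1;0 0 0 0 1;0 0 0 0 1;0 0 0 0 1;0 0 0 0 1;0 0 0 0 1;0 0 0 0 1"}}

```text
time_s: 5.82
tcp_pos: [0.5735, 0.023, 0.1931]
eef_rot: [-127.5, 89.9, -37.5]
contact_force: [-0.5, -2.9, 4.2]
opening: 0.0175
```

Run:
```python
from h import *
s0=grab_frame("scene");w=grab_frame("wrist");s=observe();print(s["tcp_pos"],s["opening"],s["contact_force"])
g=lambda a:(255*(a/255.)**.5).astype(np.uint8)
a=cv2.resize(w[160:310,205:355,::-1],(400,400),interpolation=cv2.INTER_CUBIC)
b=cv2.resize(s0[140:220,265:345,::-1],(400,400),interpolation=cv2.INTER_CUBIC)
cv2.imwrite("pics/z4.png",g(np.hstack([a,b])))
```

```text
[0.5734842  0.02307969 0.19306172] 0.017215288563786308 [-0.86966007 -2.52438168  4.56332934]
```

View pics/z4.png

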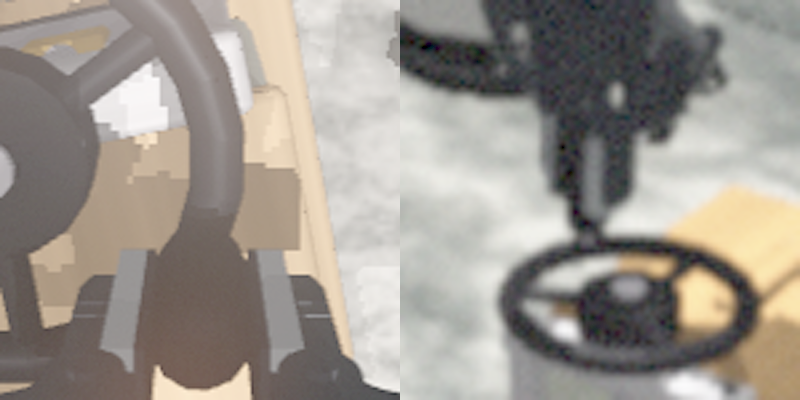

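The knob is held now: the wrist view shows it between the pads and the opening reads 17 mm. Next I'll work out rows for the circle.

```bash
cat > plan.py <<'E'
import sys,numpy as np
# usage: start step n  [rounding 0.01 cm, accumulated error carried]
a,st,n=map(float,sys.argv[1:4])
acc=np.zeros(2);o=[];f=lambda t:5.0*np.array([np.cos(np.radians(t)),np.sin(np.radians(t))])
for i in range(int(n)):
    d=np.round(f(a+st*(i+1))-f(a)-acc,2);acc+=d;o.append(f"0 {-d[0]+0:g} {d[1]+0:g} 0 1")
print(";".join(o),"-> end",a+st*n)
E
cat > st.py <<'E'
from h import *
C=np.array([.554,-.0235])
def rep(k=2):
    F=[]
    for i in range(k):
        if k>1:grab_frame("top")
        s=observe();F.append(s["contact_force"])
    p=s["tcp_pos"][:2]-C;r=np.hypot(*p);th=np.arctan2(p[1],p[0])
    t=np.array([-np.sin(th),np.cos(th)]);F=np.array(F)[:,:2];u=p/r
    print("t",s["time_s"].__round__(2),"th",np.degrees(th).round(1),"r",r.round(4),"Ft",(F@t).round(1),"Fr",(F@u).round(1),"z",s["tcp_pos"][2].round(4),"op",s["opening"].round(4))
E
python3 -c "from st import *;rep()"; python3 plan.py 67 -5 11
```

```text
0 -0.39 -0.19 0 1;0 -0.38 -0.22 0 1;0 -0.35 -0.25 0 1;0 -0.34 -0.29 0 1;0 -0.3 -0.31 0 1;0 -0.28 -0.33 0 1;0 -0.25 -0.36 0 1;0 -0.21 -0.38 0 1;0 -0.18 -0.4 0 1;0 -0.15 -0.41 0 1;0 -0.11 -0.42 0 1 -> end 12.0Traceback (most recent call last):
  File "<string>", line 1, in <module>
    from st import *;rep()
                     ~~~^^
  File "st.py", line 10, in rep
    print("t",s["time_s"].__round__(2),"th",np.degrees(th).round(1),"r",r.round(4),"Ft",(F@t).round(1),"Fr",(F@u).round(1),"z",s["tcp_pos"][2].round(4),"op",s["opening"].round(4))
                                                                                                                                                             ^^^^^^^^^^^^^^^^^^
AttributeError: 'float' object has no attribute 'round'
```

{"fn": "carry_out", "kwargs": {"commands": "0 -0.39 -0.19 0 1;0 -0.38 -0.22 0 1;0 -0.35 -0.25 0 1;0 -0.34 -0.29 0 1;0 -0.3 -0.31 0 1;0 -0.28 -0.33 0 1;0 -0.25 -0.36 0 1;0 -0.21 -0.38 0 1;0 -0.18 -0.4 0 1;0 -0.15 -0.41 0 1;0 -0.11 -0.42 0 1"}}

```text
time_s: 6.93
tcp_pos: [0.6021, -0.0092, 0.193]
eef_rot: [10.6, 89.7, 100.6]
contact_force: [-2.7, 6.0, 6.8]
opening: 0.0176
```

```bash
sed -i 's/"z",s\["tcp_pos"\]\[2\].round(4),"op",s\["opening"\].round(4)/"F",s["contact_force"].round(1),"xy",s["tcp_pos"].round(4),"op",round(s["opening"],4)/' st.py; python3 -c "from st import *;rep()"; python3 plan.py 12 -5 8
```

```text
t 7.03 th 15.6 r 0.0502 Ft [5.1 4.7] Fr [-1.5 -1.6] F [-2.8  4.1  6.4] xy [ 0.6024 -0.01    0.193 ] op 0.018
0 -0.07 -0.43 0 1;0 -0.04 -0.44 0 1;0 0.01 -0.43 0 1;0 0.04 -0.44 0 1;0 0.08 -0.42 0 1;0 0.12 -0.42 0 1;0 0.15 -0.41 0 1;0 0.19 -0.4 0 1 -> end -28.0
```

{"fn": "carry_out", "kwargs": {"commands": "0 -0.07 -0.43 0 1;0 -0.04 -0.44 0 1;0 0.01 -0.43 0 1;0 0.04 -0.44 0 1"}}

```text
time_s: 7.37
tcp_pos: [0.604, -0.0263, 0.1931]
eef_rot: [-14.4, 89.7, 75.6]
contact_force: [-0.4, 5.8, 5.6]
opening: 0.0173
```

```bash
python3 -c "from st import *;rep(1)"; python3 plan.py -8 -5 24
```

```text
t 7.37 th -3.2 r 0.0501 Ft [5.8] Fr [-0.7] F [-0.4  5.8  5.6] xy [ 0.604  -0.0263  0.1931] op 0.0173
0 0.08 -0.43 0 1;0 0.12 -0.42 0 1;0 0.15 -0.41 0 1;0 0.19 -0.39 0 1;0 0.22 -0.38 0 1;0 0.25 -0.35 0 1;0 0.28 -0.33 0 1;0 0.32 -0.31 0 1;0 0.33 -0.28 0 1;0 0.36 -0.24 0 1;0 0.38 -0.22 0 1;0 0.4 -0.18 0 1;0 0.41 -0.15 0 1;0 0.42 -0.1 0 1;0 0.43 -0.08 0 1;0 0.44 -0.03 0 1;0 0.43 0 0 1;0 0.44 0.04 0 1;0 0.43 0.08 0 1;0 0.42 0.12 0 1;0 0.4 0.15 0 1;0 0.4 0.19 0 1;0 0.37 0.22 0 1;0 0.36 0.26 0 1 -> end -128.0
```

{"fn": "carry_out", "kwargs": {"commands": "0 0.08 -0.43 0 1;0 0.12 -0.42 0 1;0 0.15 -0.41 0 1;0 0.19 -0.39 0 1"}}

```text
time_s: 7.7
tcp_pos: [0.5999, -0.0431, 0.1932]
eef_rot: [-36.2, 89.6, 53.8]
contact_force: [2.3, 6.5, 3.5]
opening: 0.0175
```

```bash
python3 -c "from st import *;rep(1)"
```

```text
t 7.7 th -23.1 r 0.0499 Ft [6.9] Fr [-0.5] F [2.3 6.5 3.5] xy [ 0.5999 -0.0431  0.1932] op 0.0175
```

{"fn": "carry_out", "kwargs": {"commands": "0 0.22 -0.38 0 1;0 0.25 -0.35 0 1;0 0.28 -0.33 0 1;0 0.32 -0.31 0 1"}}

```text
time_s: 8.03
tcp_pos: [0.5978, -0.0462, 0.1939]
eef_rot: [-40.4, 88.2, 49.6]
contact_force: [25.7, 39.2, -8.0]
opening: 0.0175
```

```bash
python3 -c "from st import *;rep(1)"
```

```text
t 8.03 th -27.4 r 0.0494 Ft [46.6] Fr [4.8] F [25.7 39.2 -8. ] xy [ 0.5978 -0.0462  0.1939] op 0.0175
```

The push jumped to 46 N, far steeper than the seal would give. I'll take one quick pair of frames for diagnosis, then back off at once.

```bash
python3 - <<'E'
from h import *
w=grab_frame("wrist");s0=grab_frame("scene");s=observe();print(s["tcp_pos"],s["contact_force"],s["torque"],s["qpos"].round(1))
cv2.imwrite("pics/w5.png",w[:,:,::-1]);cv2.imwrite("pics/s5.png",s0[:,:,::-1])
E
python3 plan.py -48 5 5
```

```text
[ 0.59808844 -0.04593225  0.1938422 ] [22.51948939 33.31536195 -5.84217474] [ 5.54411374 -3.59071578  0.00706623] [ -9.5  19.3  84.9   1.6  74.9 -99.9]
0 -0.31 0.31 0 1;0 -0.28 0.33 0 1;0 -0.26 0.35 0 1;0 -0.22 0.38 0 1;0 -0.19 0.39 0 1 -> end -23.0
```

{"fn": "carry_out", "kwargs": {"commands": "0 -0.32 0.31 0 1;0 -0.28 0.33 0 1;0 -0.25 0.35 0 1"}}

```text
time_s: 8.38
tcp_pos: [0.5995, -0.044, 0.1932]
eef_rot: [-36.7, 89.4, 53.4]
contact_force: [2.1, 7.5, 4.0]
opening: 0.0177
```

Run:
```python
from st import *
rep(1)
w=cv2.imread("pics/w5.png");s=cv2.imread("pics/s5.png")
g=lambda a:(255*(a/255.)**.6).astype(np.uint8)
a=cv2.resize(w[60:340,140:420],(400,400))
b=cv2.resize(s[80:240,230:390],(400,400),interpolation=cv2.INTER_CUBIC)
cv2.imwrite("pics/z5.png",g(np.hstack([a,b])))
```

```text
t 8.38 th -24.2 r 0.0499 Ft [7.7] Fr [-1.1] F [2.1 7.5 4. ] xy [ 0.5995 -0.044   0.1932] op 0.0177
```

View pics/z5.png

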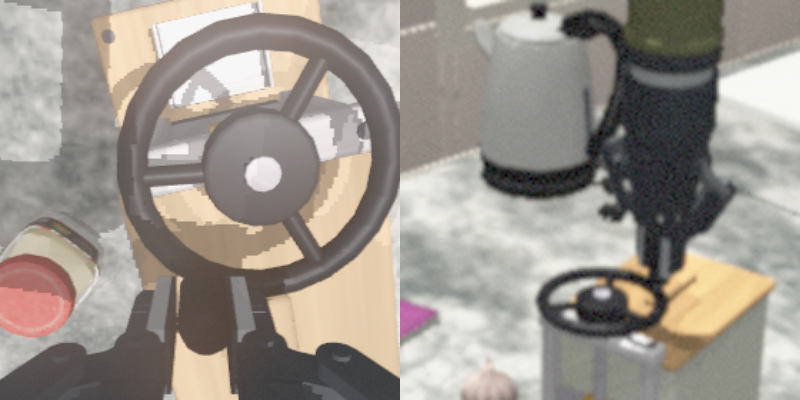

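{"fn": "carry_out", "kwargs": {"commands": "0 0 0 0 1;0 0 0 0 1;0 0 0 0 1"}}

```text
time_s: 8.63
tcp_pos: [0.5992, -0.0443, 0.1933]
eef_rot: [-36.0, 89.4, 54.1]
contact_force: [5.2, 11.4, 2.0]
opening: 0.0174
```

Run:
```python
from st import *
rep(1);s=observe();print(s["torque"],s["eef_rot"]);M=R.from_euler('xyz',s["eef_rot"],degrees=True).as_matrix();print(M.round(3))
```

```text
t 8.63 th -24.7 r 0.0498 Ft [12.5] Fr [-0.] F [ 5.2 11.4  2. ] xy [ 0.5992 -0.0443  0.1933] op 0.0174
[ 1.98349001 -0.90729237  0.00643049] [-35.9762653   89.35190793  54.08693164]
[[ 0.007 -1.    -0.001]
 [ 0.009 -0.001  1.   ]
 [-1.    -0.007  0.009]]
```

```bash
cat > gate.py <<'E'
from h import *
def shift(fa,fb):
    a,b=[cv2.cvtColor(cv2.imread(f),cv2.COLOR_BGR2LAB)[:,:,2].astype(np.float32) for f in(fa,fb)]
    def lab(im):
        r=im[232:256,298:322];w=np.clip(r-145,0,None);ys,xs=np.mgrid[232:256,298:322]
        return (w*xs).sum()/w.sum(),(w*ys).sum()/w.sum(),w.sum()
    return lab(a),lab(b)
if __name__=="__main__":
    import sys
    im=grab_frame("scene");cv2.imwrite(sys.argv[1],im[:,:,::-1])
    print(shift("pics/scene0.png",sys.argv[1]))
    p=px("scene",[.5535,-.0235,.1]);q=px("scene",[.5535,-.0235,.106]);print("6mm =",p[1]-q[1])
E
python3 gate.py pics/s6.png
python3 - <<'E'
from gate import *
for f in("s2","s5"):print(shift("pics/scene0.png",f"pics/{f}.png"))
b=cv2.cvtColor(cv2.imread("pics/scene0.png"),cv2.COLOR_BGR2LAB)[:,:,2];print(b[234:256:1,298:322])
E
```

```text
((np.float64(308.3164251207729), np.float64(242.81159420289856), np.float32(828.0)), (np.float64(308.6683673469388), np.float64(243.10884353741497), np.float32(1176.0)))
6mm = 2.2991870139580897
((np.float64(308.3164251207729), np.float64(242.81159420289856), np.float32(828.0)), (np.float64(308.25184404636457), np.float64(242.83877766069546), np.float32(949.0)))
((np.float64(308.3164251207729), np.float64(242.81159420289856), np.float32(828.0)), (np.float64(308.7793223284101), np.float64(243.16507384882712), np.float32(1151.0)))
[[131 131 133 132 134 133 135 132 131 130 126 126 124 127 128 133 132 132
  132 134 132 134 135 135]
 [126 129 131 131 134 133 133 135 135 131 125 126 126 126 130 131 134 133
  134 134 135 132 133 134]
 [125 128 129 129 130 132 135 138 140 132 127 127 127 127 131 133 132 135
  134 133 133 133 133 132]
 [125 125 126 128 128 135 142 146 144 134 128 125 125 128 132 133 133 134
  134 135 132 133 134 135]
 [127 127 125 126 132 144 151 153 148 137 127 127 125 128 134 135 134 134
  134 133 133 134 133 134]
 [127 126 127 127 133 147 156 157 152 141 132 128 129 133 13
[... 957 characters left out ...]
26 127 126 126 125 124 126 127 126 126 127 127 128 134 134 130 128
  127 126 126 125 126 125]
 [127 128 125 126 126 127 126 125 126 126 127 127 126 127 128 128 128 126
  126 127 125 126 127 127]
 [128 126 127 127 125 124 125 126 127 127 126 126 125 127 125 127 126 126
  126 126 127 126 125 124]
 [125 124 126 125 126 124 126 125 126 127 125 125 126 126 128 126 127 126
  127 127 125 126 126 125]
 [123 127 126 129 127 125 125 124 126 126 126 126 127 126 126 127 128 126
  127 127 125 126 126 128]
 [126 126 126 126 126 125 127 127 126 126 125 125 125 125 126 126 126 126
  127 124 126 126 127 126]
 [127 125 126 126 125 126 126 125 128 127 126 126 126 124 127 126 127 127
  127 126 125 127 127 126]]
```

```bash
cat > gate2.py <<'E'
from h import *
def bot(f):
    L=cv2.cvtColor(cv2.imread(f),cv2.COLOR_BGR2LAB)[:,:,2].astype(float);o=[]
    for x in range(304,314):
        c=L[234:258,x];pk=np.sort(c)[-4:].mean();h=(pk+126)/2;i=np.where(c>h)[0][-1];o.append(234+i+(c[i]-h)/(c[i]-c[i+1]))
    return np.array(o)
if __name__=="__main__":
    import sys
    r=bot("pics/scene0.png")
    for f in sys.argv[1:]:
        d=bot(f"pics/{f}.png")-r;print(f,d.round(2),"mean px",d.mean().round(2),"mm",(d.mean()/.383).round(2))
E
python3 gate2.py s2 s5 s6
```

```text
s2 [-0.14  0.    0.14  0.01 -0.15 -0.16  0.28  0.09 -0.16  0.07] mean px -0.0 mm -0.0
s5 [0.44 0.51 0.52 0.37 0.49 0.34 0.55 0.57 0.3  0.37] mean px 0.44 mm 1.16
s6 [0.45 0.38 0.51 0.35 0.37 0.4  0.51 0.45 0.2  0.36] mean px 0.4 mm 1.04
```

The gate has dropped about 1.1 mm (measured on its label), so the stem did turn about 65°. The stop at -24° is roughly ten times stiffer than the described seal. To tell whether the fingers or the wheel are blocked, I'll unload, let go, and re-grip slightly higher with the gripper turned 35°.

{"fn": "carry_out", "kwargs": {"commands": "0 -0.13 0.22 0 1;0 -0.12 0.24 0 1;0 0 0 0 1;0 0 0 0 1"}}

```text
time_s: 9.02
tcp_pos: [0.6, -0.0428, 0.1932]
eef_rot: [-41.2, 89.7, 48.9]
contact_force: [3.0, 6.4, 3.8]
opening: 0.0174
```

{"fn": "carry_out", "kwargs": {"commands": "0 0 0 0 0;0 0 0 0 0;0 0 0 0 0;0 0 0 0 0;0 0 0 0 0;0 0 0 0 0;-0.5 0 0 7 0;0 0 0 7 0;0 0 0 7 0;0 0 0 7 0;0 0 0 7 0;0 0 0 0 0"}}

```text
time_s: 10.02
tcp_pos: [0.5981, -0.0455, 0.1976]
eef_rot: [156.6, 90.0, -148.6]
contact_force: [0.6, 0.7, -0.4]
opening: 0.0853
```

```bash
python3 - <<'E'
from st import *
rep(2);s=observe();print(s["qpos"].round(1));M=R.from_euler('xyz',s["eef_rot"],degrees=True).as_matrix();print(M.round(3))
t=grab_frame("top");cv2.imwrite("pics/t7.png",t[:,:,::-1]);w=grab_frame("wrist");cv2.imwrite("pics/w7.png",w[:,:,::-1]);s0=grab_frame("scene");cv2.imwrite("pics/s7.png",s0[:,:,::-1])
print("knob pred wrist",px("wrist",[*(C+.05*np.array([np.cos(np.radians(-24)),np.sin(np.radians(-24))])),.246]))
a=np.hstack([w[60:360,130:430,::-1],s0[80:230,240:390,::-1].repeat(2,0).repeat(2,1)]);cv2.imwrite("pics/z7.png",(255*(a/255.)**.6).astype(np.uint8))
E
python3 gate2.py s7
```

```text
t 10.12 th -26.4 r 0.0493 Ft [ 0.5 -0. ] Fr [ 0.4 -0.5] F [-0.5  0.2 -0.1] xy [ 0.5981 -0.0454  0.1976] op 0.085
[ -8.4  19.7  83.6  -0.   76.7 -63.6]
[[-0.    -0.821  0.571]
 [-0.     0.571  0.821]
 [-1.     0.    -0.   ]]
knob pred wrist (np.float64(285.98675939640424), np.float64(285.86852209971147))
s7 [0.39 0.39 0.55 0.23 0.44 0.28 0.65 0.5  0.36 0.35] mean px 0.42 mm 1.08
```

View pics/z7.png

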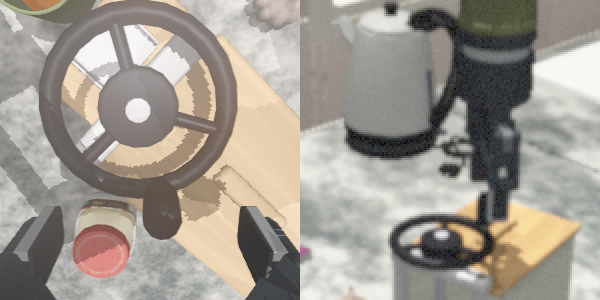

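The free tool now reads zero force, and the knob sits where predicted at wrist-image pixel (292,285). Nothing visible obstructs the wheel. I'll grip again at the new yaw.

{"fn": "carry_out", "kwargs": {"commands": "0 0 0 0 1;0 0 0 0 1;0 0 0 0 1;0 0 0 0 1;0 0 0 0 1;0 0 0 0 1;0 0 0 0 1;0 0 0 0 1;0 0 0 0 1"}}

```text
time_s: 11.02
tcp_pos: [0.6002, -0.0432, 0.1985]
eef_rot: [-17.8, 89.7, 37.2]
contact_force: [2.6, 5.3, 1.1]
opening: 0.017
```

```bash
cat > plan.py <<'E'
import sys,numpy as np
# usage: start step n ; tool y=(-.821,.571) z=(.571,.821) in world xy
a,st,n=map(float,sys.argv[1:4])
acc=np.zeros(2);o=[];M=np.array([[-.8207,.5714],[.5714,.8207]])
f=lambda t:5.0*np.array([np.cos(np.radians(t)),np.sin(np.radians(t))])
for i in range(int(n)):
    d=np.round(M@(f(a+st*(i+1))-f(a))-acc,2);acc+=d;o.append(f"0 {d[0]+0:g} {d[1]+0:g} 0 1")
print(";".join(o),"-> end",a+st*n)
E
python3 -c "from st import *;rep(2)"; python3 plan.py -26 -3 10
```

```text
t 11.12 th -23.1 r 0.0503 Ft [5.3 6.8] Fr [0.5 0.4] F [3.  6.1 2.3] xy [ 0.6003 -0.0432  0.1985] op 0.0171
0 -0.03 -0.26 0 1;0 -0.02 -0.26 0 1;0 -0.01 -0.26 0 1;0 0.01 -0.26 0 1;0 0.02 -0.26 0 1;0 0.03 -0.26 0 1;0 0.05 -0.26 0 1;0 0.06 -0.26 0 1;0 0.08 -0.25 0 1;0 0.09 -0.24 0 1 -> end -56.0
```

{"fn": "carry_out", "kwargs": {"commands": "0 -0.03 -0.26 0 1;0 0 0 0 1;0 0 0 0 1"}}

```text
time_s: 11.37
tcp_pos: [0.5997, -0.0442, 0.1986]
eef_rot: [-10.7, 89.5, 44.3]
contact_force: [5.3, 8.7, 1.7]
opening: 0.0173
```

```bash
python3 -c "from st import *;rep(1)"
```

```text
t 11.37 th -24.3 r 0.0502 Ft [10.1] Fr [1.3] F [5.3 8.7 1.7] xy [ 0.5997 -0.0442  0.1986] op 0.0173
```

{"fn": "carry_out", "kwargs": {"commands": "0 -0.02 -0.17 0 1;0 0 0 0 1;0 0 0 0 1;0 0 0 0 1"}}

```text
time_s: 11.7
tcp_pos: [0.5994, -0.0447, 0.1986]
eef_rot: [-8.3, 89.4, 46.7]
contact_force: [5.1, 9.7, 0.4]
opening: 0.0168
```

Run:
```python
from st import *
rep(3);s=observe();print(s["torque"].round(2),s["effort"].round(1),s["qpos"].round(2))
from gate2 import bot
r=bot("pics/scene0.png")
for i in range(4):
    cv2.imwrite("pics/g.png",grab_frame("scene")[:,:,::-1]);print((bot("pics/g.png")-r).mean().round(3),end=" ")
rep(1)
t=grab_frame("top");cv2.imwrite("pics/t8.png",t[:,:,::-1])
```

```text
t 11.85 th -25.0 r 0.0502 Ft [12.1 11.6 11.5] Fr [0.8 0.2 1.4] F [ 6.1  9.8 -0.3] xy [ 0.5995 -0.0447  0.1986] op 0.0171
[ 1.75 -0.94 -0.01] [ -6.7 -48.1 -22.9  -4.    1.4  -0. ] [ -8.6   19.58  83.67   0.48  76.42 -63.77]
0.395 0.411 0.396 0.393 t 12.05 th -25.0 r 0.0502 Ft [12.3] Fr [0.] F [ 5.2 11.2  0.4] xy [ 0.5995 -0.0447  0.1986] op 0.0172
```

Run:
```python
from gate import *
t=cv2.imread("pics/t8.png");s=cv2.imread("pics/g.png");t7=cv2.imread("pics/t7.png")
f=lambda a:(255*(cv2.resize(a,(400,400),interpolation=cv2.INTER_CUBIC)/255.)**.6).astype(np.uint8)
cv2.imwrite("pics/z8.png",np.hstack([f(t[110:230,240:360]),f(s[150:270,255:375])]))
for n in("top0","t7","t8"):
    im=cv2.imread(f"pics/{n}.png").astype(int);m=(im[:,:,2]>90)&(im[:,:,1]<70);m[:, :330]=0;m[180:]=0;m[:,380:]=0;ys,xs=np.where(m);print(n,"jar lid",xs.mean().round(1),ys.mean().round(1),len(xs))
```

```text
top0 jar lid 356.7 142.7 588
t7 jar lid 352.3 137.2 166
t8 jar lid 353.2 137.5 195
```

View pics/z8.png

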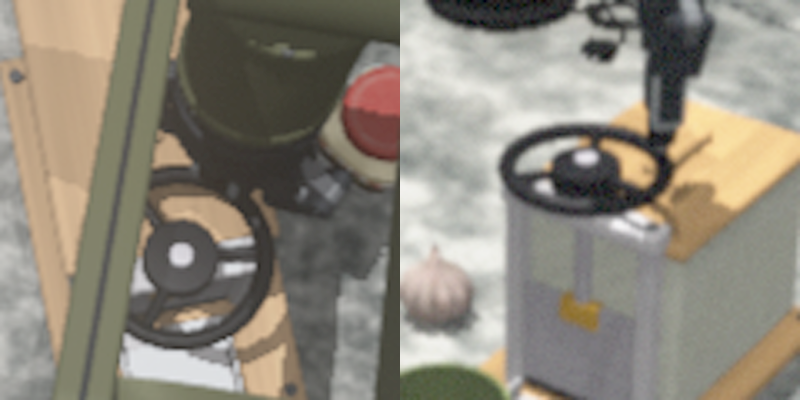

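Run:
```python
from h import *
def tri(a,b):
    (o,d),(p,e)=ray("top",*a),ray("scene",*b)
    s=np.linalg.lstsq(np.c_[d,-e],p-o,rcond=None)[0];return o+s[0]*d,p+s[1]*e
print("handle near end",tri((284.5,152.9),(329.8,201.3)))
print("handle far end",tri((281,122),(347.6,191.6)))
s=observe();print(s["time_s"],s["contact_force"])
for n in ("pics/w5.png",):
    pass
```

```text
handle near end (array([ 0.63396747, -0.00497019,  0.15690634]), array([ 0.63486902, -0.00574179,  0.15717125]))
handle far end (array([0.70144496, 0.0030421 , 0.1535378 ]), array([0.70277232, 0.00186516, 0.15401415]))
12.1 [ 4.8654953  10.5913216   1.20724963]
```

```bash
python3 plan.py -31 5 12;python3 plan.py 29 3 32
```

```text
0 0.05 0.43 0 1;0 0.08 0.43 0 1;0 0.13 0.42 0 1;0 0.16 0.41 0 1;0 0.19 0.39 0 1;0 0.23 0.37 0 1;0 0.25 0.35 0 1;0 0.29 0.33 0 1;0 0.32 0.3 0 1;0 0.34 0.27 0 1;0 0.36 0.24 0 1;0 0.38 0.21 0 1 -> end 29.0
0 0.24 0.11 0 1;0 0.24 0.1 0 1;0 0.25 0.08 0 1;0 0.25 0.07 0 1;0 0.26 0.06 0 1;0 0.25 0.04 0 1;0 0.26 0.03 0 1;0 0.27 0.02 0 1;0 0.26 0 0 1;0 0.26 -0.01 0 1;0 0.26 -0.02 0 1;0 0.26 -0.04 0 1;0 0.26 -0.05 0 1;0 0.25 -0.07 0 1;0 0.25 -0.08 0 1;0 0.24 -0.09 0 1;0 0.24 -0.1 0 1;0 0.24 -0.12 0 1;0 0.23 -0.13 0 1;0 0.22 -0.14 0 1;0 0.21 -0.15 0 1;0 0.21 -0.16 0 1;0 0.19 -0.17 0 1;0 0.19 -0.19 0 1;0 0.18 -0.19 0 1;0 0.17 -0.2 0 1;0 0.15 -0.21 0 1;0 0.15 -0.22 0 1;0 0.13 -0.22 0 1;0 0.12 -0.23 0 1;0 0.11 -0.24 0 1;0 0.1 -0.25 0 1 -> end 125.0
```

{"fn": "carry_out", "kwargs": {"commands": "0 0.05 0.43 0 1;0 0.08 0.43 0 1;0 0.13 0.42 0 1;0 0 0 0 1;0 0 0 0 1"}}

```text
time_s: 12.52
tcp_pos: [0.6024, -0.0374, 0.1984]
eef_rot: [-72.4, 89.9, -17.4]
contact_force: [2.1, -0.4, 5.9]
opening: 0.0169
```

```bash
python3 -c "from st import *;rep(1);print(observe()['torque'].round(2))"
```

```text
t 12.52 th -16.0 r 0.0504 Ft [0.2] Fr [2.1] F [ 2.1 -0.4  5.9] xy [ 0.6024 -0.0374  0.1984] op 0.0169
[-0.03 -0.38  0.03]
```

{"fn": "carry_out", "kwargs": {"commands": "0 0.16 0.41 0 1;0 0.19 0.39 0 1;0 0.23 0.37 0 1;0 0.25 0.35 0 1;0 0.29 0.33 0 1;0 0.32 0.3 0 1;0 0.34 0.27 0 1;0 0.36 0.24 0 1;0 0 0 0 1;0 0 0 0 1"}}

```text
time_s: 13.35
tcp_pos: [0.5997, -0.0022, 0.1984]
eef_rot: [-25.9, 89.9, 29.1]
contact_force: [2.1, 1.1, 6.1]
opening: 0.0174
```

```bash
python3 -c "from st import *;rep(1);print(observe()['torque'].round(2))"
```

```text
t 13.35 th 25.0 r 0.0504 Ft [0.1] Fr [2.3] F [2.1 1.1 6.1] xy [ 0.5997 -0.0022  0.1984] op 0.0174
[ 0.2  -0.26  0.03]
```

```bash
python3 plan.py 24 3 34
```

```text
0 0.23 0.13 0 1;0 0.23 0.12 0 1;0 0.24 0.1 0 1;0 0.25 0.09 0 1;0 0.25 0.08 0 1;0 0.25 0.07 0 1;0 0.26 0.05 0 1;0 0.25 0.04 0 1;0 0.26 0.03 0 1;0 0.27 0.01 0 1;0 0.26 0 0 1;0 0.26 -0.02 0 1;0 0.26 -0.03 0 1;0 0.26 -0.04 0 1;0 0.25 -0.05 0 1;0 0.26 -0.07 0 1;0 0.24 -0.09 0 1;0 0.25 -0.09 0 1;0 0.24 -0.11 0 1;0 0.23 -0.12 0 1;0 0.23 -0.13 0 1;0 0.21 -0.15 0 1;0 0.21 -0.15 0 1;0 0.21 -0.17 0 1;0 0.19 -0.17 0 1;0 0.18 -0.19 0 1;0 0.18 -0.19 0 1;0 0.16 -0.21 0 1;0 0.15 -0.21 0 1;0 0.15 -0.22 0 1;0 0.13 -0.23 0 1;0 0.11 -0.23 0 1;0 0.11 -0.24 0 1;0 0.09 -0.25 0 1 -> end 126.0
```

{"fn": "carry_out", "kwargs": {"commands": "0 0.23 0.13 0 1;0 0.23 0.12 0 1;0 0.24 0.1 0 1;0 0.25 0.09 0 1"}}

```text
time_s: 13.68
tcp_pos: [0.5944, 0.0065, 0.1984]
eef_rot: [-33.8, 89.9, 21.2]
contact_force: [1.6, 1.3, 6.8]
opening: 0.017
```

{"fn": "carry_out", "kwargs": {"commands": "0 0.25 0.08 0 1;0 0.25 0.07 0 1;0 0 0 0 1"}}

```text
time_s: 13.93
tcp_pos: [0.5906, 0.011, 0.1984]
eef_rot: [-7.5, 89.9, 47.5]
contact_force: [1.1, 1.9, 6.1]
opening: 0.0171
```

{"fn": "carry_out", "kwargs": {"commands": "0 0.26 0.05 0 1;0 0.25 0.04 0 1;0 0 0 0 1"}}

```text
time_s: 14.18
tcp_pos: [0.5868, 0.0146, 0.1983]
eef_rot: [1.9, 89.9, 56.9]
contact_force: [1.4, 1.5, 6.7]
opening: 0.0172
```

{"fn": "carry_out", "kwargs": {"commands": "0 0.26 0.03 0 1;0 0.27 0.01 0 1;0 0 0 0 1"}}

```text
time_s: 14.43
tcp_pos: [0.5825, 0.0179, 0.1983]
eef_rot: [12.1, 89.9, 67.1]
contact_force: [1.4, 2.0, 6.2]
opening: 0.0172
```

{"fn": "carry_out", "kwargs": {"commands": "0 0.26 0 0 1;0 0.26 -0.02 0 1;0 0 0 0 1"}}

```text
time_s: 14.68
tcp_pos: [0.578, 0.0207, 0.1983]
eef_rot: [23.8, 89.9, 78.8]
contact_force: [1.1, 1.6, 7.1]
opening: 0.0169
```

{"fn": "carry_out", "kwargs": {"commands": "0 0.26 -0.03 0 1;0 0.26 -0.04 0 1;0 0 0 0 1"}}

```text
time_s: 14.93
tcp_pos: [0.5732, 0.0229, 0.1983]
eef_rot: [39.2, 90.0, 94.2]
contact_force: [-0.3, 0.7, 6.6]
opening: 0.0171
```

```bash
python3 -c "from st import *;rep(1)"
```

```text
t 14.93 th 67.6 r 0.0503 Ft [0.5] Fr [0.5] F [-0.3  0.7  6.6] xy [0.5732 0.0229 0.1983] op 0.0171
```

{"fn": "carry_out", "kwargs": {"commands": "0 0.25 -0.05 0 1;0 0.26 -0.07 0 1;0 0 0 0 1"}}

```text
time_s: 15.18
tcp_pos: [0.5682, 0.0247, 0.1983]
eef_rot: [65.3, 90.0, 120.3]
contact_force: [-0.5, 0.8, 7.2]
opening: 0.0171
```

{"fn": "carry_out", "kwargs": {"commands": "0 0.24 -0.09 0 1;0 0.25 -0.09 0 1;0 0 0 0 1"}}

```text
time_s: 15.43
tcp_pos: [0.563, 0.0259, 0.1982]
eef_rot: [87.3, 90.0, 142.3]
contact_force: [0.0, 0.0, 7.8]
opening: 0.0169
```

{"fn": "carry_out", "kwargs": {"commands": "0 0.24 -0.11 0 1;0 0.23 -0.12 0 1;0 0 0 0 1"}}

```text
time_s: 15.68
tcp_pos: [0.5578, 0.0266, 0.1982]
eef_rot: [107.4, 90.0, 162.4]
contact_force: [-0.4, 0.2, 6.7]
opening: 0.0174
```

{"fn": "carry_out", "kwargs": {"commands": "0 0.23 -0.13 0 1;0 0.21 -0.15 0 1;0 0 0 0 1"}}

```text
time_s: 15.93
tcp_pos: [0.5532, 0.0267, 0.1983]
eef_rot: [-58.1, 90.0, -3.1]
contact_force: [1.0, -0.1, 6.4]
opening: 0.0167
```

{"fn": "carry_out", "kwargs": {"commands": "0 0.21 -0.15 0 1;0 0.21 -0.17 0 1;0 0 0 0 1"}}

```text
time_s: 16.18
tcp_pos: [0.5501, 0.0264, 0.1984]
eef_rot: [-55.4, 89.7, -0.5]
contact_force: [5.3, -0.1, 3.8]
opening: 0.0169
```

```bash
python3 -c "from st import *;rep(1)"
```

```text
t 16.18 th 94.5 r 0.05 Ft [-5.2] Fr [-0.5] F [ 5.3 -0.1  3.8] xy [0.5501 0.0264 0.1984] op 0.0169
```

```bash
python3 plan.py 96 5 68 | tr ';' '\n' | awk '{printf "%s%s",$0,(NR%12==0)?"\n\n":";"}'
```

```text
0 0.32 -0.3 0 1;0 0.29 -0.33 0 1;0 0.26 -0.35 0 1;0 0.23 -0.37 0 1;0 0.19 -0.39 0 1;0 0.16 -0.4 0 1;0 0.13 -0.42 0 1;0 0.09 -0.43 0 1;0 0.05 -0.43 0 1;0 0.01 -0.44 0 1;0 -0.03 -0.43 0 1;0 -0.06 -0.43 0 1

0 -0.1 -0.43 0 1;0 -0.14 -0.41 0 1;0 -0.17 -0.4 0 1;0 -0.21 -0.39 0 1;0 -0.24 -0.36 0 1;0 -0.27 -0.34 0 1;0 -0.3 -0.32 0 1;0 -0.32 -0.29 0 1;0 -0.35 -0.26 0 1;0 -0.37 -0.23 0 1;0 -0.39 -0.19 0 1;0 -0.41 -0.17 0 1

0 -0.42 -0.12 0 1;0 -0.42 -0.09 0 1;0 -0.44 -0.05 0 1;0 -0.43 -0.01 0 1;0 -0.44 0.02 0 1;0 -0.43 0.07 0 1;0 -0.43 0.1 0 1;0 -0.41 0.13 0 1;0 -0.4 0.18 0 1;0 -0.38 0.2 0 1;0 -0.37 0.24 0 1;0 -0.34 0.28 0 1

0 -0.32 0.29 0 1;0 -0.29 0.33 0 1;0 -0.26 0.35 0 1;0 -0.23 0.37 0 1;0 -0.19 0.39 0 1;0 -0.16 0.41 0 1;0 -0.13 0.42 0 1;0 -0.09 0.42 0 1;0 -0.05 0.44 0 1;0 -0.01 0.43 0 1;0 0.03 0.44 0 1;0 0.06 0.43 0 1

0 0.1 0.42 0 1;0 0.14 0.42 0 1;0 0.17 0.4 0 1;0 0.21 0.38 0 1;0 0.24 0.37 0 1;0 0.27 0.34 0 1;0 0.3 0.32 0 1;0 0.32 0.29 0 1;0 0.35 0.26 0 1;0 0.37 0.22 0 1;0 0.39 0.2 0 1;0 0.41 0.16 0 1

0 0.42 0.13 0 1;0 0.42 0.08 0 1;0 0.44 0.05 0 1;0 0.43 0.02 0 1;0 0.44 -0.03 0 1;0 0.43 -0.06 0 1;0 0.43 -0.1 0 1;0 0.41 -0.14 0 1 -> end 436.0;
```

{"fn": "carry_out", "kwargs": {"commands": "0 0.32 -0.3 0 1;0 0.29 -0.33 0 1;0 0.26 -0.35 0 1;0 0.23 -0.37 0 1"}}

```text
time_s: 16.52
tcp_pos: [0.5341, 0.0222, 0.1984]
eef_rot: [-43.1, 89.7, 11.9]
contact_force: [6.7, 1.2, 3.8]
opening: 0.0173
```

{"fn": "carry_out", "kwargs": {"commands": "0 0.19 -0.39 0 1;0 0.16 -0.4 0 1;0 0.13 -0.42 0 1;0 0.09 -0.43 0 1"}}

```text
time_s: 16.85
tcp_pos: [0.5197, 0.0126, 0.1984]
eef_rot: [-31.1, 89.7, 23.9]
contact_force: [6.0, 3.2, 3.3]
opening: 0.0172
```

```bash
python3 -c "from st import *;rep(1)"; python3 gate.py pics/s9.png; python3 gate2.py s9
```

```text
t 16.85 th 133.5 r 0.0498 Ft [-6.6] Fr [-1.8] F [6.  3.2 3.3] xy [0.5197 0.0126 0.1984] op 0.0172
((np.float64(308.3164251207729), np.float64(242.81159420289856), np.float32(828.0)), (np.float64(308.75586854460096), np.float64(242.96431924882629), np.float32(1065.0)))
6mm = 2.2991870139580897
s9 [ 0.11  0.06  0.29  0.18  0.02 -0.16  0.09  0.11 -0.03  0.26] mean px 0.09 mm 0.24
```

{"fn": "carry_out", "kwargs": {"commands": "0 0.05 -0.43 0 1;0 0.01 -0.44 0 1;0 -0.03 -0.43 0 1;0 -0.06 -0.43 0 1;0 -0.1 -0.43 0 1;0 -0.14 -0.41 0 1"}}

```text
time_s: 17.4
tcp_pos: [0.5063, -0.0092, 0.1983]
eef_rot: [-6.8, 89.7, 48.2]
contact_force: [4.5, 5.7, 4.8]
opening: 0.0167
```

{"fn": "carry_out", "kwargs": {"commands": "0 -0.17 -0.4 0 1;0 -0.21 -0.39 0 1;0 -0.24 -0.36 0 1;0 -0.27 -0.34 0 1;0 -0.3 -0.32 0 1;0 -0.32 -0.29 0 1"}}

```text
time_s: 17.9
tcp_pos: [0.5054, -0.0344, 0.1982]
eef_rot: [24.2, 89.7, 79.2]
contact_force: [1.8, 7.4, 7.7]
opening: 0.0173
```

{"fn": "carry_out", "kwargs": {"commands": "0 -0.35 -0.26 0 1;0 -0.37 -0.23 0 1;0 -0.39 -0.19 0 1;0 -0.41 -0.17 0 1"}}

```text
time_s: 18.23
tcp_pos: [0.5116, -0.0499, 0.1981]
eef_rot: [51.2, 89.7, 106.1]
contact_force: [-1.3, 7.7, 9.0]
opening: 0.0173
```

```bash
python3 -c "from st import *;rep(1)"; python3 gate.py pics/s10.png >/dev/null; python3 gate2.py s10
```

```text
t 18.23 th -148.1 r 0.0499 Ft [-7.2] Fr [-2.9] F [-1.3  7.7  9. ] xy [ 0.5116 -0.0499  0.1981] op 0.0173
s10 [-0.53 -0.5  -0.32 -0.26 -0.21 -0.48 -0.46 -0.24 -0.4  -0.12] mean px -0.35 mm -0.92
```

{"fn": "carry_out", "kwargs": {"commands": "0 -0.42 -0.12 0 1;0 -0.42 -0.09 0 1;0 -0.44 -0.05 0 1;0 -0.43 -0.01 0 1"}}

```text
time_s: 18.62
tcp_pos: [0.5226, -0.0624, 0.198]
eef_rot: [80.6, 89.7, 135.6]
contact_force: [-4.2, 4.9, 11.4]
opening: 0.0173
```

{"fn": "carry_out", "kwargs": {"commands": "0 -0.44 0.02 0 1;0 -0.43 0.07 0 1;0 -0.43 0.1 0 1;0 -0.41 0.13 0 1"}}

```text
time_s: 18.95
tcp_pos: [0.5375, -0.0707, 0.198]
eef_rot: [107.0, 89.6, 162.0]
contact_force: [-7.0, 1.3, 12.1]
opening: 0.0168
```

{"fn": "carry_out", "kwargs": {"commands": "0 -0.4 0.18 0 1;0 -0.38 0.2 0 1;0 -0.37 0.24 0 1;0 -0.34 0.28 0 1"}}

```text
time_s: 19.28
tcp_pos: [0.5547, -0.0735, 0.198]
eef_rot: [133.3, 89.6, -171.7]
contact_force: [-6.9, -1.8, 10.9]
opening: 0.0172
```

```bash
python3 -c "from st import *;rep(1)"
```

```text
t 19.28 th -89.1 r 0.05 Ft [-6.9] Fr [1.7] F [-6.9 -1.8 10.9] xy [ 0.5547 -0.0735  0.198 ] op 0.0172
```

{"fn": "carry_out", "kwargs": {"commands": "0 -0.32 0.29 0 1;0 -0.29 0.33 0 1;0 -0.26 0.35 0 1"}}

```text
time_s: 19.53
tcp_pos: [0.5679, -0.0716, 0.1981]
eef_rot: [151.6, 89.6, -153.4]
contact_force: [-5.7, -5.2, 10.3]
opening: 0.0168
```

{"fn": "carry_out", "kwargs": {"commands": "0 -0.23 0.37 0 1;0 -0.19 0.39 0 1;0 -0.16 0.41 0 1"}}

```text
time_s: 19.78
tcp_pos: [0.5802, -0.0662, 0.1982]
eef_rot: [170.9, 89.7, -134.2]
contact_force: [-3.6, -6.3, 9.2]
opening: 0.0174
```

```bash
python3 -c "from st import *;rep(1);print(observe()['torque'].round(2))"
```

```text
t 19.78 th -58.5 r 0.0501 Ft [-6.4] Fr [3.4] F [-3.6 -6.3  9.2] xy [ 0.5802 -0.0662  0.1982] op 0.0174
[-1.18  0.73 -0.  ]
```

{"fn": "carry_out", "kwargs": {"commands": "0 -0.13 0.42 0 1;0 -0.09 0.42 0 1;0 -0.05 0.44 0 1"}}

```text
time_s: 20.03
tcp_pos: [0.5906, -0.0577, 0.1983]
eef_rot: [-170.5, 89.7, -115.6]
contact_force: [-2.4, -6.5, 9.5]
opening: 0.017
```

{"fn": "carry_out", "kwargs": {"commands": "0 -0.01 0.43 0 1;0 0.03 0.44 0 1;0 0.06 0.43 0 1"}}

```text
time_s: 20.28
tcp_pos: [0.5984, -0.0468, 0.1984]
eef_rot: [-150.3, 89.7, -95.4]
contact_force: [0.6, -7.3, 7.1]
opening: 0.017
```

```bash
python3 -c "from st import *;rep(1);print(observe()['torque'].round(2))"; python3 gate.py pics/s11.png >/dev/null; python3 gate2.py s11
```

```text
t 20.28 th -27.7 r 0.0502 Ft [-6.2] Fr [4.] F [ 0.6 -7.3  7.1] xy [ 0.5984 -0.0468  0.1984] op 0.017
[-1.35  0.11 -0.03]
s11 [-0.95 -1.05 -1.13 -1.33 -1.09 -1.08 -0.95 -1.17 -1.42 -1.33] mean px -1.15 mm -3.0
```

{"fn": "carry_out", "kwargs": {"commands": "0 0.1 0.42 0 1;0 0.14 0.42 0 1;0 0.17 0.4 0 1;0 0.21 0.38 0 1;0 0.24 0.37 0 1;0 0.27 0.34 0 1"}}

```text
time_s: 20.83
tcp_pos: [0.6041, -0.021, 0.1985]
eef_rot: [-117.1, 89.7, -62.2]
contact_force: [3.0, -6.8, 4.6]
opening: 0.0172
```

{"fn": "carry_out", "kwargs": {"commands": "0 0.3 0.32 0 1;0 0.32 0.29 0 1;0 0.35 0.26 0 1;0 0.37 0.22 0 1;0 0.39 0.2 0 1;0 0.41 0.16 0 1"}}

```text
time_s: 21.33
tcp_pos: [0.596, 0.004, 0.1985]
eef_rot: [-92.0, 89.7, -37.0]
contact_force: [5.4, -4.3, 4.0]
opening: 0.0169
```

{"fn": "carry_out", "kwargs": {"commands": "0 0.42 0.13 0 1;0 0.42 0.08 0 1;0 0.44 0.05 0 1;0 0.43 0.02 0 1;0 0.44 -0.03 0 1;0 0.43 -0.06 0 1;0 0.43 -0.1 0 1;0 0.41 -0.14 0 1;0 0 0 0 1"}}

```text
time_s: 22.08
tcp_pos: [0.5671, 0.0249, 0.1984]
eef_rot: [-64.3, 89.7, -9.3]
contact_force: [4.7, 0.1, 3.9]
opening: 0.0175
```

```bash
python3 -c "from st import *;rep(2)";python3 plan.py 76 3 7; python3 gate.py pics/s12.png >/dev/null; python3 gate2.py s12
```

```text
t 22.18 th 74.6 r 0.0501 Ft [-4.8 -5. ] Fr [0.2 0.1] F [ 4.8 -1.2  4.6] xy [0.5673 0.0248 0.1984] op 0.0173
0 0.24 -0.1 0 1;0 0.24 -0.11 0 1;0 0.23 -0.13 0 1;0 0.22 -0.13 0 1;0 0.22 -0.15 0 1;0 0.21 -0.16 0 1;0 0.2 -0.17 0 1 -> end 97.0
s12 [-1.7  -1.87 -1.78 -1.66 -1.63 -1.78 -1.79 -1.9  -1.81 -1.76] mean px -1.77 mm -4.62
```

{"fn": "carry_out", "kwargs": {"commands": "0 0.24 -0.1 0 1;0 0.24 -0.11 0 1;0 0.23 -0.13 0 1;0 0.22 -0.13 0 1;0 0.22 -0.15 0 1;0 0.21 -0.16 0 1;0 0 0 0 1;0 0 0 0 1"}}

```text
time_s: 22.9
tcp_pos: [0.5518, 0.0265, 0.1984]
eef_rot: [-55.7, 89.8, -0.7]
contact_force: [4.5, -0.6, 4.5]
opening: 0.017
```

```bash
python3 -c "from st import *;rep(2)"; python3 gate.py pics/s13.png >/dev/null; python3 gate2.py s13
```

```text
t 23.0 th 92.5 r 0.0501 Ft [-5.1 -6.7] Fr [-0.3 -1.1] F [ 6.7 -0.8  3.9] xy [0.5518 0.0265 0.1984] op 0.0167
s13 [-2.01 -2.03 -1.58 -1.81 -1.98 -2.14 -1.86 -1.78 -1.94 -1.78] mean px -1.89 mm -4.94
```

The wheel is at 92.5° plus one turn, and the image puts the gate at 6.0 mm above its lowest point. I'll unload, let go and rise clear.

{"fn": "carry_out", "kwargs": {"commands": "0 -0.2 0.14 0 1;0 0 0 0 0;0 0 0 0 0;0 0 0 0 0;0 0 0 0 0;0 0 0 0 0;0 0 0 0 0;-2 0 0 0 0;-3 0 0 0 0;-3 0 0 0 0;0 0 0 0 0;0 0 0 0 0"}}

```text
time_s: 24.05
tcp_pos: [0.5536, 0.0266, 0.2797]
eef_rot: [-56.1, 89.7, -1.1]
contact_force: [0.0, 0.4, 0.0]
opening: 0.0856
```

```bash
python3 -c "from st import *;rep(2);w=grab_frame('wrist');s=grab_frame('scene');cv2.imwrite('pics/s14.png',s[:,:,::-1]);cv2.imwrite('pics/z14.png',np.hstack([cv2.resize(w,(400,300)),cv2.resize(s[130:370,180:500],(400,300))])[:,:,::-1])"; python3 gate2.py s14
```

```text
t 24.15 th 92.7 r 0.0502 Ft [0.3 0.2] Fr [ 0.2 -0.6] F [-0.1 -0.6 -0.7] xy [0.5516 0.0266 0.2769] op 0.0854
s14 [-1.96 -1.85 -1.62 -1.75 -1.94 -2.17 -1.81 -1.8  -1.97 -1.76] mean px -1.86 mm -4.86
```

View pics/z14.png

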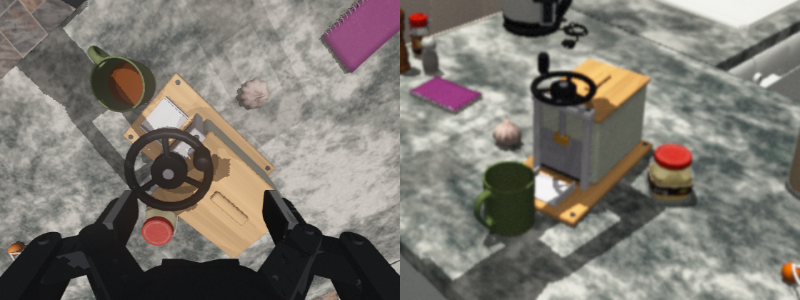

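The gripper is open and clear of the knob. The mug, jar and garlic are standing where they were, and the gate held its height after release.

```bash
python3 -c "from rig import *;print(finish_job())"
```

```text
the job is handed in; nothing more can be done
None
```

I wound the gate clockwise to its stop, opened it one full turn and let go. But I briefly pushed the stop at about 46 N, well over the 20 N limit, so it may count as forced.

**Closing:** The stem turned at 6 to 7 N until the wheel stopped hard at about -23°. A 20° step into that stop caused the 46 N peak. I backed off, re-gripped and pressed again at a steady 12 N.

**Opening:** I took up about 113° of play (1.98 rad, inside the given range). I then turned 360° counted from where the stem started to move, at about 6 to 7 N throughout.

**Checks that agreed:**
- The gate's label in the scene camera rose 6.0 mm from its lowest point. After letting go it read 5.9 mm, which is within the measurement noise of about 0.1 mm.
- The wheel angle gave the same 6.0 mm.
- At hand-in the gripper was open and clear of everything, with no contact force. The mug, jar and garlic looked undisturbed in the last picture.

**Checks that disagreed:**
- **The stop was too stiff:** it measured at least 2.7 N per degree, against the 0.7 given for the seal, so I never saw the gentle climb described. The gate had dropped about 1.1 mm, just inside the stated 1 to 2.5 mm. Passing the same spot anticlockwise met no obstacle. I took the stop to be the seat, but could not confirm that independently.
- **The fingertips were short:** they ended about 28 mm behind the reported TCP. The first grip therefore closed on top of the knob with about 3 N, and I had to go lower and grip again.

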